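# Draw the mill balls from the sprung-gate feeder

### The arm

A 7-joint arm with a two-finger parallel gripper is mounted at the origin on the work surface. World frame = base frame: x ahead of the robot, y to its left, z up, the work surface at z = 0. Lengths are in m, angles in rad, forces in N, time in s.
With the tool pointing down it reaches from about 0.425 to 0.925 m from the base axis. Payload 6.8 kg.
Tool frame: the origin (TCP) lies at the very end of the fingers, on their centre line; the grasp point (between the pads) lies 19 mm behind it; z points along the fingers, x is the direction in which the jaws open and shut, and the axes are right-handed (so a half turn about z gives the same grasp; the last joint's range is limited). The gripper opens to 85 mm and grips with 20 to 120 N. Pads are 22 mm wide; open, the fingers measure 114 mm over their backs; the gripper's body (76 mm by 85 mm) begins 54 mm behind the grasp point. The pads swing forward as they close: fully open they stand 13 mm farther back than shut.
Start: joints at [1.039, 0.477, 0.022, 1.555, -0.011, 1.109, -0.083], TCP at [0.278, -0.615, 0.231] pointing down, gripper open.
Joint ranges: [-2.96, 2.96], [-0.34, 2.1], [-1.41, 1.46], [0.24, 2.44], [-1.37, 4.51], [0.17, 1.92], [-2.96, 2.96]. Speed limits (rad/s): [2.39, 2.39, 3.14, 3.14, 3.14, 3.14, 3.14].

### API

Orientations are given as a unit quaternion [w, x, y, z].
In Python, from station import bot gives the robot as it stands.
- The arm moves only by the shell command python3 -m creep 'ROWS' [FORCE]. ROWS is JSON, a list that holds one entry, the list of rows, each a list of 7 numbers: the shift along the tool's x, y, z in cm, then the turn, a rotation vector about the tool's x, y, z in rad, then the opening, from 0 (shut) to 1 (fully open). In form: [[[dx, dy, dz, wx, wy, wz, claw], ...]]. A call has 1 to 10 rows; each row is the pose to reach, as a shift and turn from the pose commanded when the call began, along the tool's axes at that moment; what a row does not reach only later rows make up. A row lasts 1/8 s, in which the tool goes at most 62.5 mm and 10.7 degrees, less where a joint would pass 70% of its speed; a pose out of reach is approached as far as the arm can. A call with a gripper value outside its range is refused whole. The fingers move at their own pace and stop on an object; FORCE is the grip in N (left out, the last holds). Time passes only in rows, so rows that repeat a pose let the fingers close. It gives the time, the measured TCP pose, the force and the opening at its end, in the units of the state.
- bot.get_obs(): the state, without advancing time (a new reading comes with each control period).
- bot.read_camera(name): name is "side" or "top" or "wrist"; returns (picture, depth): 384x512x3 uint8, blue, green, red; 384x512 float32, m along the optical axis (not along the pixel's ray), 0 where there is no reading.
- bot.calibration(name): a dict with "mtx" (3x3 intrinsics, pixels), "rvec" (rotation vector, rad) and "tvec" (3), from world to camera coordinates, as OpenCV has them. Camera axes: x right, y down, z forward; pixel columns grow to the right and rows downward; lengths in m; the calibration is good to about 2 mm. A picture is of the moment at which its call begins: read the wrist's pose just before it. calibration takes no time and is no camera call; for the wrist camera it gives the pose at the moment of the call.
- bot.hand_in(): hands the job in, once; it reports no verdict.
Trained networks look in the newest picture that a camera, given by its name, has taken for a name from the list of things; names that differ only in an ending like _2 or _b are one class to them, and where a whole thing is asked for, a point or a joint stands for the part that bears it (a point fixed in the world has none). Each returns a list of dicts, best first, with "p" (0 to 1); they miss things now and then, are a little off and sometimes report something else, mostly with a low value. They report only what shows in the picture. A call takes as long as a camera call. They do not tell look-alikes from the thing itself.
- bot.find_in(camera, label): "xy" ([column, row] in pixels, amid what is visible of it).
- bot.silhouettes(camera, label): "mask" (384x512 bool, what is visible of it) and "xy" ([column, row] in pixels, amid what is visible of it).
The state is a dict: "t": time; "q": joint angles; "joint_vel": joint speeds; "joint_torque": joint torques, N m; "eef_pos": TCP position; "tool_rot": TCP orientation; "contact_force": force on the tool from outside, world axes, zero at the start; "torque": the same for the moment, N m; "gripper_width": opening from 0.0 (shut) to 1.0 (fully open).
Only numpy, scipy, OpenCV 4.12 (cv2) and the standard library are available. Lean on these libraries where they do the work, as an engineer would, in place of code of your own. Each camera call takes 0.05 s, during which the arm holds its last target.

### The job

Bring the wooden tray, low end first, squarely up against the foot of the ball feeder so that it sits under the outlet lip. Then pull the feeder's sprung orange gate right out to its stop and hold it there until all three balls have rolled into the tray, and ease it fully shut again without letting it snap. Leave the tray with its balls in place at the feeder, let no ball fall on the bench, and leave everything else on the bench as it stands.

Things in the scene. Friction and masses are not known exactly. Their poses are not given: they have to be found in the camera images.
- feeder: Fixed blue and steel ball feeder: a 63 mm wide channel with three balls. Origin on the bench under the gate; +y is up the channel (to y=215 mm, walls up to 129 mm high), the balls roll to -y. Foot 110 mm wide, 26 mm high, front face at y=-6 mm. The butted tray has the feeder's yaw and its origin at x=0, y=-117 mm here. The post frame at the gate is 125 mm high.
- feeder_lip (a point): Middle of the edge of the feeder's outlet lip, at y=-43 mm of the feeder, axes as the feeder's. The lip is 74 mm wide, its underside 30 mm or more above the bench, cheeks up to 62 mm high; it overhangs the foot by 37 mm and goes inside the tray's side walls, above its low end.
- gate (a joint): The feeder's orange gate, a plate across the channel that slides along the feeder's -x. 0 = closed, 0.080 m = fully out at its hard stop. A spring pulls it shut: about 4 N closed, 9 N at the stop; let go, it snaps shut. The balls are all free only when it is nearly fully out.
- gate_handle (a point): Middle of the crossbar of the gate's level orange D-handle, 100 mm above the bench; moves with the gate; at gate=0 at x=-130 mm, y=0 of the feeder. Crossbar 12 mm thick, along the feeder's y; two 12 mm legs 80 mm apart run from it to +x, to a 92 mm wide cross plate whose near face is 57 mm from the crossbar's centre. The loop, open above and below, is 68 mm by 51 mm clear.
- tray: Loose empty wooden tray, 124 mm (x) by 222 mm (y), 0.5 to 0.85 kg. Origin under its centre. The floor slopes gently, top 10 mm high at the -y end, 24 mm at +y; side walls 10 mm thick, 48 mm high; the wall at the -y end is 12 mm thick, 52 mm high, its centre at y=-105 mm; the low +y end has no wall, is 24 mm high and passes under the feeder's lip.
- ball0_center (a point): Centre of a white porcelain mill ball, 56 mm across, about 0.22 kg; starts in the feeder's channel behind the gate. In the tray its centre is 40 to 52 mm above the bench.
- ball1_center (a point): Centre of a white porcelain mill ball, 56 mm across, about 0.22 kg; starts in the feeder's channel behind the gate. In the tray its centre is 40 to 52 mm above the bench.
- ball2_center (a point): Centre of a white porcelain mill ball, 56 mm across, about 0.22 kg; starts in the feeder's channel behind the gate. In the tray its centre is 40 to 52 mm above the bench.
- ball0: The same ball; origin on its surface (turns with it), use the centre.
- ball1: The same ball; origin on its surface (turns with it), use the centre.
- ball2: The same ball; origin on its surface (turns with it), use the centre.
- vase_a: Bystander: unglazed grey-white vase, 76 mm across, 115 mm tall, standing left of the gate handle; origin under its centre. Leave alone.
- mug: Bystander: blue mug, 76 mm across, 85 mm tall, standing beyond the feeder's mouth; origin under its centre. Leave alone.
- jar: Bystander: unglazed round jar, 84 mm across, 112 mm tall; origin under its centre. Leave alone.
- bowl: Bystander: terracotta bowl, 120 mm across, 50 mm tall; origin under its centre. Leave alone.
- glaze_bottle: Bystander: white bottle with blue cap, 66 mm across, 160 mm tall; origin under its centre. Leave alone.
- vase_b: Bystander: white vase, 76 mm across, 115 mm tall; origin under its centre. Leave alone.
Things that resemble listed ones, but are neither listed nor needed, are in the scene too. What is shaped like the ball0 but green or purple is not meant. What is shaped like the ball1 but purple or red is not meant.

How it is judged:
On the way, in this order (a step that is already met when the one before it is completed fails the run):
1. the tray is butted against the feeder's foot under the lip, the gate still shut (x of tray in the frame of feeder between -0.016 and 0.016 m and y of tray in the frame of feeder above -0.129 m and angle between the y axis of tray and the y axis of feeder, either way round below 0.12 rad and value of joint gate below 0.01 m), for 0.2 s.
2. the gate is out at its stop (value of joint gate above 0.074 m), for 0.4 s.
At the end, for the whole second after the job is handed in: All three balls lie at rest in the tray (centres inside its walls, speed under 40 mm/s); the tray is at rest against the feeder's foot (origin within 16 mm sideways and at most 18 mm back from the butted position, turned at most 0.12 rad), the gate is shut to within 6 mm (x of tray in the frame of feeder between -0.016 and 0.016 m and y of tray in the frame of feeder above -0.135 m and angle between the y axis of tray and the y axis of feeder, either way round below 0.12 rad and value of joint gate below 0.006 m and linear speed of tray below 0.02 m/s and x of ball0_center in the frame of tray between -0.055 and 0.055 m and y of ball0_center in the frame of tray between -0.105 and 0.105 m and z of each of ball0_center, ball1_center, ball2_center in the frame of tray below 0.06 m and linear speed of each of ball0, ball1, ball2 below 0.04 m/s and x of ball1_center in the frame of tray between -0.055 and 0.055 m and y of ball1_center in the frame of tray between -0.105 and 0.105 m and x of ball2_center in the frame of tray between -0.055 and 0.055 m and y of ball2_center in the frame of tray between -0.105 and 0.105 m); the robot touches nothing.
It fails at once if a ball drops to the bench (its centre comes below 33 mm) (height (world z) of any of ball0_center, ball1_center, ball2_center below 0.033 m).
It fails at once if the gate snaps back (closing faster than 0.35 m/s) (velocity of joint gate below -0.35 m/s).
It fails at once if a bystander is moved more than 30 mm or knocked over (distance of any of vase_a, mug, jar, bowl, glaze_bottle, vase_b from where it was at the start of the episode above 0.03 m or angle between any of vase_a, mug, jar, bowl, glaze_bottle, vase_b's own z axis and vertical above 0.5 rad).
It also fails if it takes over 64 s, if anything falls off the work surface, if the arm or the gripper's body presses on something with over 40 N, if the wrist force passes 120 N, or if a joint passes its speed limit or range.

## Working session

There is one attempt and no reset: what is moved stays moved. The work goes in short steps, Python scripts to look and compute and a shell command to move; the robot and the scene stay as the last step left them, time stands still between calls to the robot, and variables do not carry over. Pictures are saved under pics/ and viewed, and the job is handed in when it is done.

```bash
ls; mkdir -p pics
python3 - <<'E'
from station import bot
import cv2
o=bot.get_obs();print(o)
for n in ("top","side","wrist"):
    p,d=bot.read_camera(n);cv2.imwrite(f"pics/{n}0.png",p)
    c=bot.calibration(n);print(n,c)
E
```

```text
pics
{'t': 0.0, 'q': array([ 1.03891599,  0.47784662,  0.02231307,  1.55643584, -0.01150006,
        1.10930912, -0.08311173]), 'joint_vel': array([-0.00162884,  0.00189478, -0.00146412,  0.00103125,  0.00105195,
       -0.00113299, -0.00060333]), 'joint_torque': array([ 5.69169042e-04, -5.96438026e+01,  1.60820212e+00, -2.81188560e+01,
        1.24907828e-02,  9.44960833e-03, -1.49252395e-05]), 'eef_pos': array([ 0.27732497, -0.61475068,  0.23030061]), 'tool_rot': array([-4.52490895e-04,  8.40011543e-01, -5.42567722e-01, -8.18878414e-04]), 'contact_force': array([ 0.73954638,  0.24755573, -0.17854914]), 'torque': array([ 0.05708028, -0.05086994,  0.01416107]), 'gripper_width': 0.9996539420473346}
top {'mtx': array([[458.75685844,   0.        , 262.11175021],
       [  0.        , 458.75685844, 191.99846912],
       [  0.        ,   0.        ,   1.        ]]), 'rvec': array([ 2.15274632, -2.20937651,  0.04992533]), 'tvec': array([0.02694585, 0.57282078, 1.6256461 ])}
side {'mtx': array([[360.77901555,   0.        , 251.55893745],
       [  0.        , 360.77901555, 192.61084817],
       [  0.        ,   0.        ,   1.        ]]), 'rvec': array([ 0.90098083, -2.6328794 ,  0.94739398]), 'tvec': array([0.4528356 , 0.32235078, 0.97270617])}
wrist {'mtx': array([[338.22148644,   0.        , 256.017255  ],
       [  0.        , 338.22148644, 195.07446204],
       [  0.        ,   0.        ,   1.        ]]), 'rvec': array([-2.43042874,  1.57178254,  0.22879982]), 'tvec': array([-0.67328763, -0.03553948,  0.37973682])}
```

View pics/top0.png

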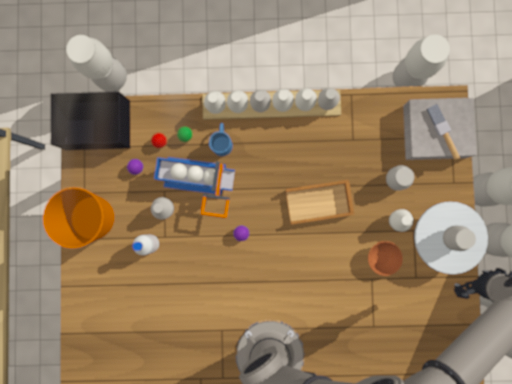

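View pics/side0.png

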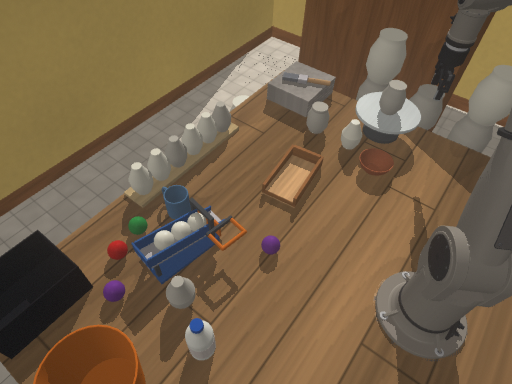

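View pics/wrist0.png

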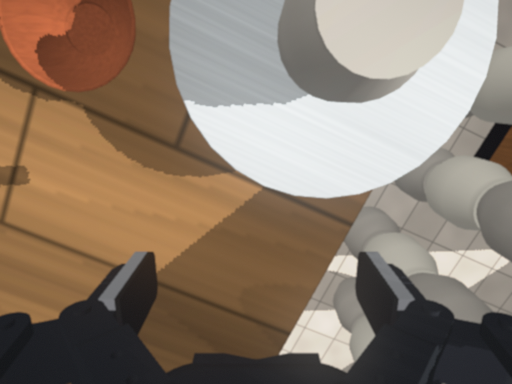

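```bash
cat > h.py <<'E'
from station import bot
import numpy as np, cv2
from scipy.spatial.transform import Rotation as R
def cloud(n):
    p,d=bot.read_camera(n);c=bot.calibration(n)
    K=c["mtx"];v,u=np.indices(d.shape)
    P=np.stack([(u-K[0,2])/K[0,0]*d,(v-K[1,2])/K[1,1]*d,d],-1)
    Rm=R.from_rotvec(np.ravel(c["rvec"])).as_matrix()
    W=(P-np.ravel(c["tvec"]))@Rm
    W[d==0]=np.nan
    return p,W
def proj(n,X):
    c=bot.calibration(n)
    return cv2.projectPoints(np.array(X,float).reshape(-1,3),np.array(c["rvec"],float),np.array(c["tvec"],float),c["mtx"],None)[0].reshape(-1,2)
E
python3 - <<'E'
from h import *
p,W=cloud("top")
crop=p[120:270,110:380]
cv2.imwrite("pics/topcrop.png",cv2.resize(crop,None,fx=2.9,fy=2.9,interpolation=cv2.INTER_CUBIC))
np.save("W0.npy",W)
for l in ("feeder","tray","gate","vase_a","mug","jar","bowl","glaze_bottle","feeder_lip","gate_handle"):
    for r in bot.silhouettes("top",l)[:4]:
        m=r["mask"];w=W[m];w=w[~np.isnan(w[:,0])]
        print(l,round(r["p"],2),np.round(r["xy"]),m.sum(),np.round(np.median(w,0),3),np.round(np.percentile(w,[2,98],axis=0),3).tolist())
E
```

```text
feeder 0.93 [201. 180.] 1987 [0.62  0.218 0.074] [[0.497, 0.12, 0.002], [0.701, 0.367, 0.126]]
tray 0.84 [321. 201.] 2206 [ 0.535 -0.194  0.019] [[0.473, -0.296, 0.007], [0.597, -0.085, 0.054]]
gate 0.71 [147. 244.] 384 [0.403 0.407 0.109] [[0.372, 0.389, 0.018], [0.431, 0.437, 0.164]]
gate 0.65 [221. 197.] 380 [0.55  0.161 0.105] [[0.49, 0.127, 0.05], [0.661, 0.22, 0.113]]
vase_a 0.85 [400. 222.] 416 [ 0.464 -0.459  0.082] [[0.428, -0.504, -0.0], [0.499, -0.433, 0.12]]
vase_a 0.58 [163. 209.] 375 [0.525 0.355 0.085] [[0.492, 0.329, 0.024], [0.561, 0.395, 0.12]]
vase_a 0.17 [146. 246.] 405 [0.403 0.407 0.109] [[0.372, 0.389, 0.018], [0.432, 0.441, 0.164]]
mug 0.91 [222. 142.] 487 [0.757 0.155 0.019] [[0.712, 0.117, -0.002], [0.808, 0.19, 0.09]]
mug 0.35 [206. 179.] 130 [0.631 0.191 0.099] [[0.606, 0.175, 0.086], [0.654, 0.209, 0.11]]
bowl 0.97 [386. 258.] 924 [ 0.33  -0.417  0.022] [[0.279, -0.463, 0.001], [0.386, -0.358, 0.053]]
glaze_bottle 0.91 [146. 243.] 408 [0.405 0.406 0.108] [[0.376, 0.389, 0.002], [0.433, 0.438, 0.164]]
feeder_lip 0.61 [203. 181.] 1939 [0.62  0.219 0.074] [[0.498, 0.119, 0.002], [0.701, 0.367, 0.126]]
feeder_lip 0.41 [400. 176.] 554 [ 0.607 -0.457  0.099] [[0.571, -0.498, 0.0], [0.649, -0.429, 0.118]]
gate_handle 0.58 [218. 198.] 346 [0.554 0.16  0.105] [[0.49, 0.127, 0.006], [0.66, 0.216, 0.114]]
```

View pics/topcrop.png

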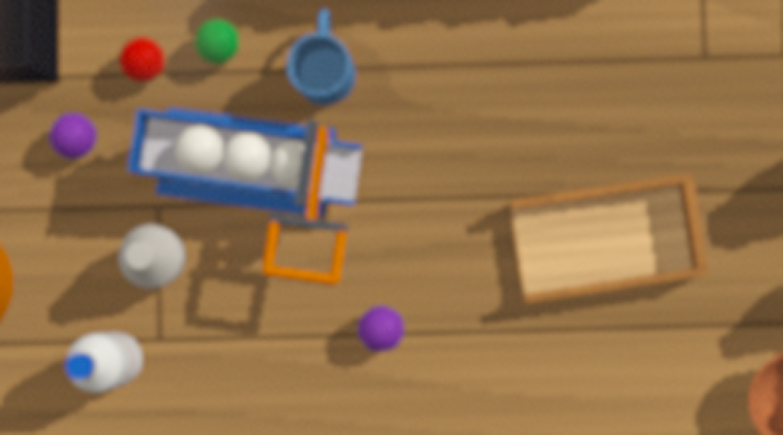

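```bash
cat > m.py <<'E'
from h import *
def rect(X):
    (c,s,a)=cv2.minAreaRect((X[:,:2]*1000).astype(np.float32)); return np.round(c,1),np.round(s,1),round(a,2)
def go(n):
    p,W=cloud(n)
    hsv=cv2.cvtColor(p,cv2.COLOR_BGR2HSV).astype(int);H,S,V=hsv[...,0],hsv[...,1],hsv[...,2]
    ora=(H>5)&(H<20)&(S>190)&(V>100)
    blu=(H>100)&(H<125)&(S>110)
    z=W[...,2];reg=(W[...,0]>.45)&(W[...,0]<.72)&(W[...,1]>.05)&(W[...,1]<.42)
    h=W[ora&reg&(z>.09)&(z<.113)];print(n,"handle",len(h),rect(h))
    f=W[ora&reg&(z>.117)];print("frame",len(f),rect(f))
    b=W[blu&reg&(z>.03)];print("blue",len(b),rect(b),b[:,2].max())
    return p,W
E
python3 - <<'E'
from m import *
go("top")
p,W=go("side")
p,W=cloud("top")
z=W[...,2];reg=(W[...,0]>.43)&(W[...,0]<.63)&(W[...,1]>-.33)&(W[...,1]<-.04)
t=W[reg&(z>.006)&(z<.065)];print(len(t),rect(t)); t=W[reg&(z>.04)&(z<.065)];print(rect(t))
t=W[reg&(z>.006)&(z<.035)];A=np.c_[t[:,:2],np.ones(len(t))];print(np.linalg.lstsq(A,t[:,2],rcond=None)[0])
E
```

```text
top handle 241 (array([579.5, 163.5]), array([ 91.3, 177.4]), 80.46)
frame 0 (array([0., 0.]), array([0., 0.]), 0.0)
blue 274 (array([670.5, 253. ]), array([226.2, 131.6]), 81.39) 0.12780673866411005
side handle 155 (array([536.7, 172.3]), array([88.7, 86.2]), 80.78)
frame 0 (array([0., 0.]), array([0., 0.]), 0.0)
blue 782 (array([640.7, 241.2]), array([260.4,  76. ]), 80.85) 0.12378843758437129
2364 (array([ 530.3, -185.3]), array([289.4, 199.1]), 89.84)
(array([ 535. , -190.9]), array([124., 223.]), 7.12)
[-0.00061412  0.04651961  0.02619346]
```

```bash
cat > ov.py <<'E'
from h import *
def T(pose,P):
    x,y,a=pose;P=np.array(P,float);c,s=np.cos(a),np.sin(a)
    return np.c_[x+c*P[:,0]-s*P[:,1],y+s*P[:,0]+c*P[:,1],P[:,2]]
def box(x0,x1,y0,y1,z): return [[x0,y0,z],[x1,y0,z],[x1,y1,z],[x0,y1,z]]
F=[box(-.136,-.124,-.046,.046,.106),box(-.124,-.073,-.034,.034,.106),box(-.037,.037,-.043,-.006,.062),box(-.055,.055,-.006,.0,.026)]
TR=[box(-.062,.062,-.111,.111,.048),box(-.052,.052,-.099,.111,.048)]
def overlay(n,fn,items,win,k=4):
    p,_=bot.read_camera(n);x0,x1,y0,y1=win
    im=cv2.resize(p[y0:y1,x0:x1],None,fx=k,fy=k,interpolation=cv2.INTER_CUBIC)
    for pose,polys,col in items:
        for q in polys:
            u=(proj(n,T(pose,q))-[x0,y0]+.5)*k
            cv2.polylines(im,[np.round(u).astype(int)],True,col,1)
    cv2.imwrite(fn,im)
E
python3 - <<'E'
from ov import *
f=(.6264,.1558,np.radians(-9.4));t=(.535,-.191,np.radians(7.12))
overlay("top","pics/ov1.png",[(f,F,(0,255,0)),(t,TR,(255,255,0))],(170,365,150,240))
overlay("side","pics/ov1s.png",[(f,F,(0,255,0)),(t,TR,(255,255,0))],(130,330,140,280))
E
```

```text
(no output)
```

View pics/ov1.png

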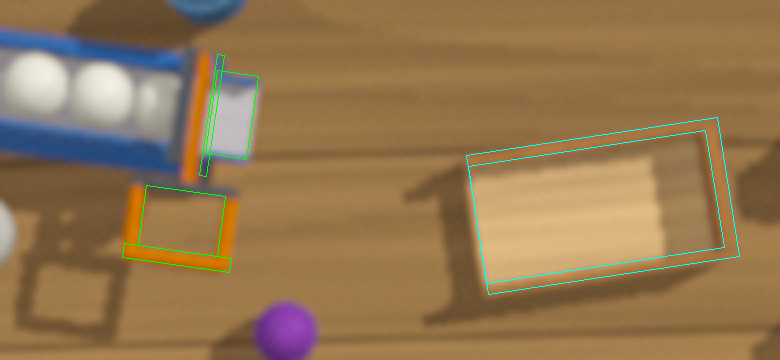

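View pics/ov1s.png

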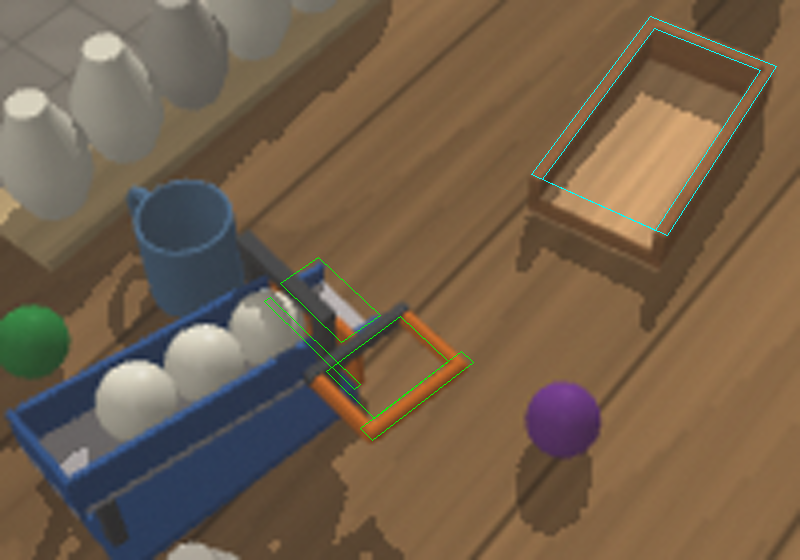

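```bash
cat > d.py <<'E'
from h import *
def rows(*targets):
    """targets: (x,y,z,yaw_of_tool_x deg)"""
    o=bot.get_obs();q=np.array(o["tool_rot"]);Rm=R.from_quat(q[[1,2,3,0]])
    M=Rm.as_matrix();print("t",round(o["t"],2),"pos",np.round(o["eef_pos"],4),"yaw",round(np.degrees(np.arctan2(M[1,0],M[0,0])),2),"tilt z",np.round(M[:,2],3),"F",np.round(o["contact_force"],1),"w",round(o["gripper_width"],3))
    for x,y,z,a in targets:
        a=np.radians(a);D=np.array([[np.cos(a),np.sin(a),0],[np.sin(a),-np.cos(a),0],[0,0,-1.]]).T
        D=np.c_[[np.cos(a),np.sin(a),0],[np.sin(a),-np.cos(a),0],[0,0,-1]]
        s=M.T@(np.array([x,y,z])-o["eef_pos"])*100
        w=(Rm.inv()*R.from_matrix(D)).as_rotvec()
        print(np.round(s,2),np.round(w,3))
E
python3 - <<'E'
from d import *
rows((.31,-.45,.26,-75),(.548,-.295,.2,-82.9),(.548,-.295,.022,-82.9))
p,W=cloud("top")
for (u,v) in ((460,238),(452,215),(425,240),(400,218)): print(u,v,np.round(W[v,u],3))
E
```

```text
t 0.95 pos [ 0.2776 -0.6153  0.2313] yaw -65.72 tilt z [ 0. -0. -1.] F [-0.5 -0.2  1. ] w 0.998
[-13.73  -9.75  -2.87] [-0.    -0.     0.162]
[-18.08 -37.82   3.13] [-0.  -0.   0.3]
[-18.08 -37.82  20.93] [-0.  -0.   0.3]
460 238 [ 0.401 -0.603  0.215]
452 215 [ 0.474 -0.626  0.103]
425 240 [ 0.392 -0.53   0.108]
400 218 [ 0.468 -0.452  0.1  ]
```

```bash
python3 -m creep '[[[-4.6,-3.2,-1.5,0,0,0.05,1],[-9.2,-6.5,-2.9,0,0,0.16,1],[-13.7,-9.8,-2.9,0,0,0.2,1],[-14.5,-15.5,-2.5,0,0,0.3,1],[-15.4,-21.2,-1.5,0,0,0.3,1],[-16.3,-26.8,0,0,0,0.3,1],[-17.2,-32.4,1,0,0,0.3,1],[-18.1,-37.8,2,0,0,0.3,1],[-18.1,-37.8,3,0,0,0.3,1],[-18.1,-37.8,3,0,0,0.3,1]]]'
python3 - <<'E'
from d import *
rows((.548,-.295,.022,-82.9))
p,W=cloud("wrist");cv2.imwrite("pics/w1.png",p)
reg=(W[...,0]>.4)&(W[...,0]<.65)&(W[...,1]>-.36)&(W[...,1]<-.04);z=W[...,2]
t=W[reg&(z>.042)&(z<.062)];print(len(t),np.round(cv2.minAreaRect((t[:,:2]*1000).astype(np.float32))[0],1),cv2.minAreaRect((t[:,:2]*1000).astype(np.float32)))
E
```

```text
t: 2.25
eef_pos: [0.5467, -0.2951, 0.2003]
tool_rot: [0.001, 0.749, -0.662, -0.001]
contact_force: [0.1, -0.5, -0.7]
gripper_width: 0.999
t 2.25 pos [ 0.5467 -0.2951  0.2003] yaw -82.91 tilt z [-0.002  0.    -1.   ] F [ 0.1 -0.5 -0.7] w 0.999
[ 0.02 -0.17 17.83] [ 0.002  0.001 -0.   ]
7478 [ 533.9 -190. ] ((533.90185546875, -190.03543090820312), (124.25337982177734, 223.0559844970703), 6.905162334442139)
```

View pics/w1.png

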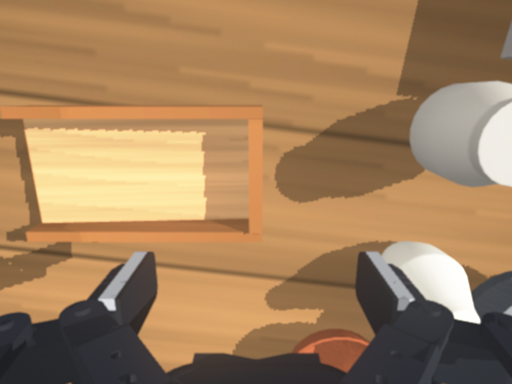

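The tray is seen square in the wrist view: rear wall at column ~255, between the jaws. I'll descend and grip it.

```bash
python3 -m creep '[[[0,0,6,0,0,0,1],[0,0,11,0,0,0,1],[0,0,15,0,0,0,1],[0,0,17.4,0,0,0,1],[0,0,17.8,0,0,0,1],[0,0,17.8,0,0,0,0],[0,0,17.8,0,0,0,0],[0,0,17.8,0,0,0,0],[0,0,17.8,0,0,0,0],[0,0,17.8,0,0,0,0]]]' 70
python3 - <<'E'
from d import *
rows((.5467,-.2951,.022,-82.9))
p,W=cloud("wrist");cv2.imwrite("pics/w2.png",p)
E
```

```text
t: 3.55
eef_pos: [0.5482, -0.2949, 0.0241]
tool_rot: [-0.0, 0.75, -0.662, 0.0]
contact_force: [-1.6, 1.4, 6.4]
gripper_width: 0.125
t 3.55 pos [ 0.5482 -0.2949  0.0241] yaw -82.9 tilt z [ 0.001 -0.    -1.   ] F [-1.6  1.4  6.4] w 0.125
[-0.    0.15  0.21] [-0.001 -0.    -0.   ]
```

View pics/w2.png

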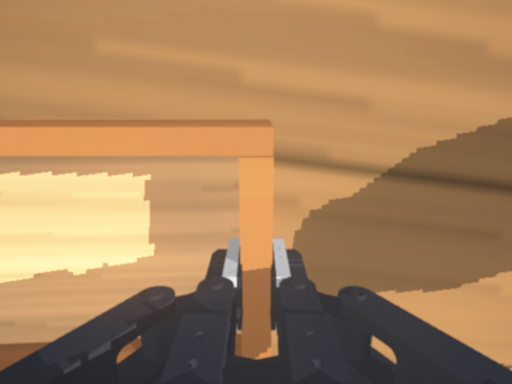

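Run:
```python
from d import *
rows((.5802,-.1326,.024,-99.4))
```

```text
t 3.6 pos [ 0.5482 -0.2949  0.0241] yaw -82.9 tilt z [ 0.001 -0.    -1.   ] F [-0.5  0.8  5.7] w 0.126
[-1.571e+01 -5.180e+00  1.000e-02] [-0.001 -0.     0.288]
```

```bash
python3 -m creep '[[[-0.5,-0.2,-0.2,0,0,0,0],[-2.5,-0.8,-0.2,0,0,0.03,0],[-5,-1.6,-0.2,0,0,0.08,0],[-7.5,-2.4,-0.2,0,0,0.13,0],[-10,-3.3,-0.2,0,0,0.18,0],[-12.5,-4.1,-0.2,0,0,0.23,0],[-14.5,-4.8,-0.2,0,0,0.27,0],[-15.7,-5.2,-0.2,0,0,0.288,0],[-15.7,-5.2,-0.2,0,0,0.288,0],[-15.7,-5.2,-0.2,0,0,0.288,0]]]'
cat > tr.py <<'E'
from ov import *
def tray(reg,n="top",zr=(.04,.062)):
    p,W=cloud(n);z=W[...,2]
    m=(W[...,0]>reg[0])&(W[...,0]<reg[1])&(W[...,1]>reg[2])&(W[...,1]<reg[3])
    hsv=cv2.cvtColor(p,cv2.COLOR_BGR2HSV).astype(int);m&=(hsv[...,0]<22)&(hsv[...,1]>60)
    t=W[m&(z>zr[0])&(z<zr[1])]
    return cv2.minAreaRect((t[:,:2]*1000).astype(np.float32))
E
python3 - <<'E'
from d import *
from tr import *
rows((.5802,-.1326,.024,-99.4))
print(tray((.48,.70,-.17,.11)))
f=(.6264,.1558,np.radians(-9.4));y=np.array([.1633,.9866]);o=np.array([.6264,.1558])-.187*y
overlay("top","pics/ov2.png",[(f,F,(0,255,0)),((*o,f[2]),TR,(255,255,0))],(170,365,130,230))
E
```

```text
t: 4.85
eef_pos: [0.5795, -0.1335, 0.0251]
tool_rot: [-0.0, -0.647, 0.763, 0.0]
contact_force: [0.3, 0.3, -5.2]
gripper_width: 0.13
t 4.85 pos [ 0.5795 -0.1335  0.0251] yaw -99.42 tilt z [-0.001 -0.    -1.   ] F [ 0.3  0.3 -5.2] w 0.13
[-0.1  -0.06  0.11] [ 0.001 -0.001 -0.   ]
((598.3682250976562, -16.556907653808594), (193.65399169921875, 124.32557678222656), 80.79310607910156)
```

View pics/ov2.png

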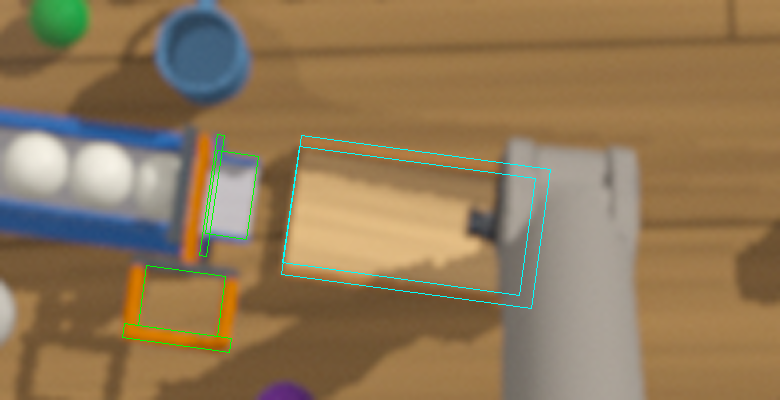

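```bash
python3 -m creep '[[[-1,0,0.1,0,0,0,0],[-2.2,0,0.1,0,0,0,0],[-3.4,0,0.1,0,0,0,0],[-4.6,0,0.1,0,0,0,0],[-5.6,0,0.1,0,0,0,0],[-6.3,0,0.1,0,0,0,0],[-6.8,0,0.1,0,0,0,0],[-7,0,0.1,0,0,0,0],[-7,0,0.1,0,0,0,0]]]'
```

```text
t: 6.08
eef_pos: [0.5914, -0.0634, 0.0243]
tool_rot: [0.0, -0.647, 0.763, 0.0]
contact_force: [-0.6, -0.1, -4.1]
gripper_width: 0.127
```

```bash
python3 -m creep '[[[-0.2,0,0,0,0,0,0],[-0.3,0,0,0,0,0,0],[-0.3,0,0,0,0,0,0]]]'
```

```text
t: 6.45
eef_pos: [0.5914, -0.0628, 0.0243]
tool_rot: [-0.001, -0.646, 0.763, -0.001]
contact_force: [-1.0, -4.8, -3.2]
gripper_width: 0.124
```

```bash
python3 -m creep '[[[-0.2,0,0,0,0,0,0],[-0.4,0,0,0,0,0,0],[-0.4,0,0,0,0,0,0]]]'
python3 - <<'E'
from d import *
from tr import *
rows((.5914,-.0628,.2,-99.4))
print(tray((.48,.70,-.17,.065)))
f=(.6264,.1558,np.radians(-9.4));y=np.array([.1633,.9866]);o=np.array([.6264,.1558])-.117*y
overlay("top","pics/ov3.png",[(f,F,(0,255,0)),((*o,f[2]),TR,(255,255,0))],(170,365,130,230))
overlay("side","pics/ov3s.png",[(f,F,(0,255,0)),((*o,f[2]),TR,(255,255,0))],(130,330,140,280))
E
```

```text
t: 6.82
eef_pos: [0.5914, -0.0628, 0.0244]
tool_rot: [-0.002, -0.645, 0.764, -0.002]
contact_force: [-2.8, -13.0, -1.0]
gripper_width: 0.129
t 6.83 pos [ 0.5914 -0.0628  0.0244] yaw -99.66 tilt z [-0.002 -0.006 -1.   ] F [ -2.8 -13.   -1. ] w 0.129
[ 1.100e-01  1.000e-02 -1.756e+01] [ 0.001 -0.006 -0.005]
((604.0508422851562, 21.87308120727539), (83.96620178222656, 135.59095764160156), 88.84339141845703)
```

View pics/ov3.png

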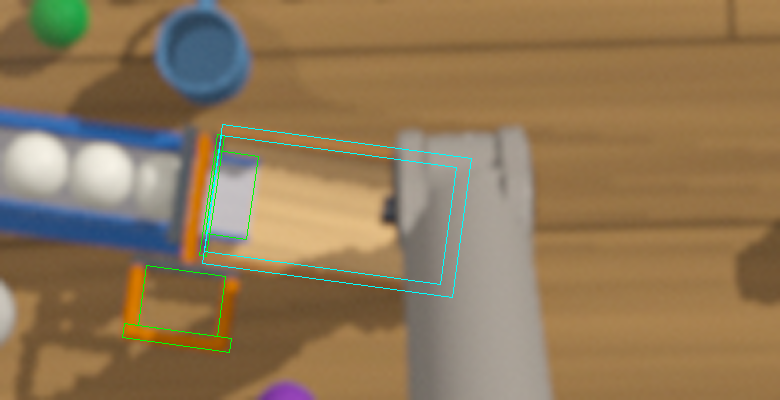

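View pics/ov3s.png

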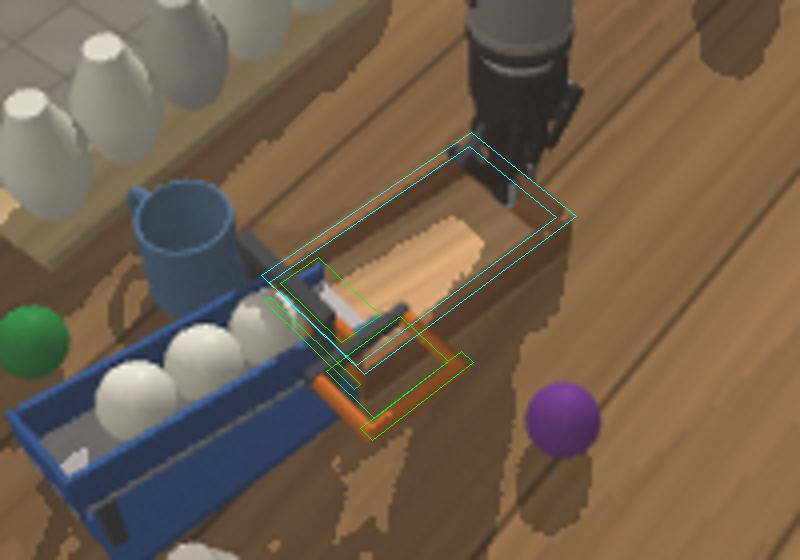

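```bash
python3 -m creep '[[[0.3,0,0,0,0,0,0],[0.5,0,0,0,0,0,0],[0.5,0,0,0,0,0,1],[0.5,0,0,0,0,0,1],[0.5,0,0,0,0,0,1],[0.5,0,0,0,0,0,1],[0.5,0,-1,0,0,0,1],[0.5,0,-4,0,0,0,1],[0.5,0,-9,0,0,0,1],[0.5,0,-14,0,0,0,1]]]'
python3 - <<'E'
from d import *
from tr import *
print(bot.get_obs()["q"])
print(tray((.48,.70,-.17,.065),"wrist"))
rows((.50,.177,.2,-9.4),(.4981,.177,.2,170.6),(.4981,.177,.078,-9.4))
E
```

```text
t: 8.22
eef_pos: [0.5915, -0.0616, 0.1663]
tool_rot: [0.0, -0.647, 0.763, 0.0]
contact_force: [0.5, -0.5, 0.4]
gripper_width: 1.001
[-2.88392471e-03  4.14308491e-01  2.36716973e-03  1.81656109e+00
 -1.31453782e-03  9.10647751e-01 -1.73500091e+00]
((606.4882202148438, 3.30462646484375), (145.50213623046875, 124.72132873535156), 80.4750747680664)
t 8.28 pos [ 0.5955 -0.0619  0.1736] yaw -99.44 tilt z [ 0.011 -0.    -1.   ] F [ 2.6 -0.5  4.4] w 0.998
[-22.01  13.31  -2.75] [-0.01  -0.007 -1.571]
[-21.97  13.5   -2.75] [-0.007  0.01   1.57 ]
[-21.95  13.63   9.45] [-0.01  -0.007 -1.571]
```

```bash
python3 -m creep '[[[-1,0.7,-2,0,0,-0.15,0.6],[-4,2.4,-4,0,0,-0.32,0.6],[-7,4.2,-4,0,0,-0.5,0.6],[-10,6,-4,0,0,-0.68,0.6],[-13,7.9,-4,0,0,-0.86,0.6],[-16,9.7,-4,0,0,-1.04,0.6],[-19,11.5,-4,0,0,-1.22,0.6],[-21,12.8,-4,0,0,-1.4,0.6],[-22,13.3,-4,0,0,-1.57,0.6],[-22,13.3,-4,0,0,-1.57,0.6]]]'
python3 - <<'E'
from d import *
from m import rect
p,W=cloud("wrist");cv2.imwrite("pics/w3.png",p)
hsv=cv2.cvtColor(p,cv2.COLOR_BGR2HSV).astype(int);H,S,V=hsv[...,0],hsv[...,1],hsv[...,2]
m=(H>5)&(H<20)&(S>190)&(V>80)&(W[...,2]>.095)&(W[...,2]<.115)&(W[...,0]<.60)&(W[...,1]>.1)&(W[...,1]<.25)
h=W[m];print(len(h),rect(h))
c,s=np.cos(np.radians(-9.4)),np.sin(np.radians(-9.4));u=h[:,0]*c+h[:,1]*s;v=-h[:,0]*s+h[:,1]*c
print("u min",np.percentile(u,[1,99])*1000,"v",np.percentile(v,[1,99])*1000)
bar=u<np.percentile(u,1)+.011;k=np.median(h[bar],0);print(k)
rows((.4981,.177,.078,-9.4))
E
```

```text
t: 9.52
eef_pos: [0.4962, 0.178, 0.2048]
tool_rot: [-0.0, 0.997, -0.082, 0.0]
contact_force: [-0.3, -0.5, 1.0]
gripper_width: 0.602
3789 (array([537.4, 170.6]), array([91.3, 90.8]), 80.28)
u min [457.1671346  542.45834046] v [212.75149471 301.614388  ]
[0.49866324 0.18218456 0.10472547]
t 9.57 pos [0.4966 0.1769 0.2046] yaw -9.64 tilt z [ 0.001 -0.    -1.   ] F [-0.4 -1.1 -0.5] w 0.596
[ 0.14 -0.03 12.66] [-0.    -0.001 -0.004]
```

View pics/w3.png

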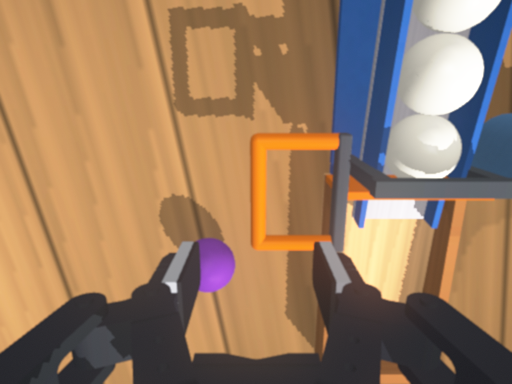

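```bash
python3 -m creep '[[[0.15,0,5,0,0,0,0.6],[0.15,0,9,0,0,0,0.6],[0.15,0,11.8,0,0,0,0.6],[0.15,0,12.6,0,0,0,0.6],[0.15,0,12.6,0,0,0,0.6],[0.15,0,12.6,0,0,0,0],[0.15,0,12.6,0,0,0,0],[0.15,0,12.6,0,0,0,0],[0.15,0,12.6,0,0,0,0]]]' 60
python3 - <<'E'
from d import *
rows((.4981,.177,.078,-9.4))
p,W=cloud("wrist");cv2.imwrite("pics/w4.png",p)
p,W=cloud("top");print(W[233,241])
E
```

```text
t: 10.7
eef_pos: [0.4976, 0.1773, 0.0794]
tool_rot: [-0.0, 0.997, -0.082, -0.0]
contact_force: [-3.1, -0.4, 7.8]
gripper_width: 0.12
t 10.7 pos [0.4976 0.1773 0.0794] yaw -9.46 tilt z [ 0.  0. -1.] F [-3.1 -0.4  7.8] w 0.12
[0.06 0.02 0.14] [-0.     0.    -0.001]
[0.42986022 0.08849955 0.05794381]
```

View pics/w4.png

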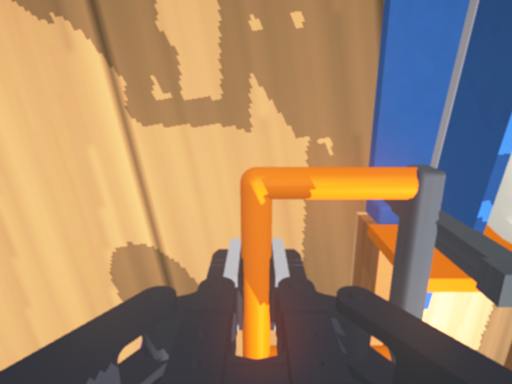

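```bash
python3 -m creep '[[[-0.6,0,-0.1,0,0,0,0],[-1.8,0,-0.1,0,0,0,0],[-3.0,0,-0.1,0,0,0,0],[-4.2,0,-0.1,0,0,0,0],[-5.4,0,-0.1,0,0,0,0],[-6.6,0,-0.1,0,0,0,0],[-7.6,0,-0.1,0,0,0,0],[-8.2,0,-0.1,0,0,0,0],[-8.4,0,-0.1,0,0,0,0],[-8.4,0,-0.1,0,0,0,0]]]'
```

```text
t: 12.05
eef_pos: [0.4186, 0.1905, 0.0796]
tool_rot: [-0.001, 0.997, -0.083, 0.003]
contact_force: [13.1, -1.3, -15.9]
gripper_width: 0.12
```

```bash
python3 -m creep '[[[-0.2,0,0.1,0,0,0,0],[-0.2,0,0.1,0,0,0,0],[-0.2,0,0.1,0,0,0,0],[-0.2,0,0.1,0,0,0,0],[-0.2,0,0.1,0,0,0,0],[-0.2,0,0.1,0,0,0,0],[-0.2,0,0.1,0,0,0,0],[-0.2,0,0.1,0,0,0,0],[-0.2,0,0.1,0,0,0,0]]]'
python3 - <<'E'
from d import *
p,W=cloud("top");q,_=cloud("side")
a=cv2.resize(p[130:230,150:350],None,fx=3.8,fy=3.8,interpolation=cv2.INTER_CUBIC);cv2.imwrite("pics/t5.png",a);cv2.imwrite("pics/s5.png",q)
for r in bot.find_in("top","ball0"): print(r)
E
```

```text
t: 13.18
eef_pos: [0.4185, 0.1905, 0.0795]
tool_rot: [-0.001, 0.996, -0.084, 0.004]
contact_force: [15.9, -3.9, -9.3]
gripper_width: 0.12
{'xy': [159.2, 139.3], 'p': 0.71}
{'xy': [239.0, 231.9], 'p': 0.52}
{'xy': [185.0, 129.3], 'p': 0.51}
{'xy': [256.4, 180.4], 'p': 0.5}
{'xy': [246.6, 191.0], 'p': 0.48}
{'xy': [220.2, 217.7], 'p': 0.34}
```

View pics/t5.png

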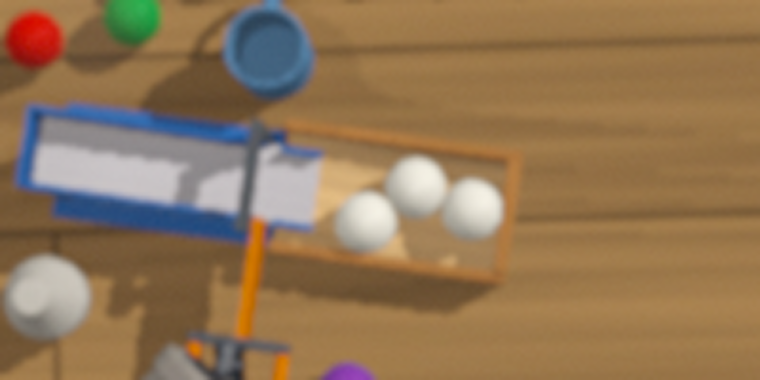

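View pics/s5.png

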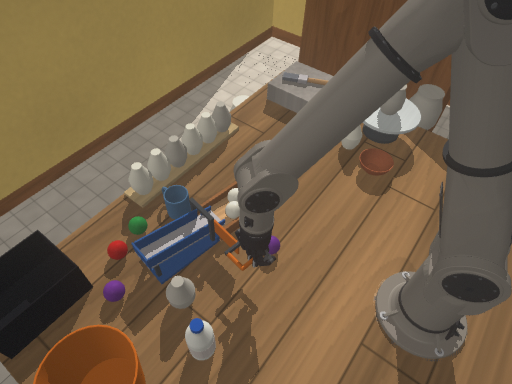

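```bash
python3 -m creep '[[[0.5,0,0,0,0,0,0],[1.3,0,0,0,0,0,0],[2.3,0,0,0,0,0,0],[3.3,0,0,0,0,0,0],[4.3,0,0,0,0,0,0],[5.3,0,0,0,0,0,0],[6.3,0,0,0,0,0,0],[7.1,0,0,0,0,0,0],[7.8,0,0,0,0,0,0],[8.2,0,0,0,0,0,0]]]'
python3 -m creep '[[[0.3,0,0,0,0,0,0],[0.5,0,0,0,0,0,0],[0.6,0,0,0,0,0,0],[0.6,0,0,0,0,0,0]]]'
python3 - <<'E'
from d import *
rows((.4976,.1773,.0794,-9.4))
p,W=cloud("top")
a=cv2.resize(p[130:230,150:350],None,fx=3.8,fy=3.8,interpolation=cv2.INTER_CUBIC);cv2.imwrite("pics/t6.png",a)
E
```

```text
t: 14.58
eef_pos: [0.4957, 0.1776, 0.0794]
tool_rot: [-0.0, 0.997, -0.083, 0.001]
contact_force: [4.0, -1.9, 7.5]
gripper_width: 0.114
t: 15.08
eef_pos: [0.4976, 0.1773, 0.0793]
tool_rot: [0.001, 0.997, -0.082, -0.002]
contact_force: [-8.9, -0.7, 18.7]
gripper_width: 0.117
t 15.07 pos [0.4976 0.1773 0.0793] yaw -9.39 tilt z [-0.004 -0.001 -1.   ] F [-8.9 -0.7 18.7] w 0.117
[ 0.   -0.   -0.01] [0.001 0.003 0.   ]
```

View pics/t6.png

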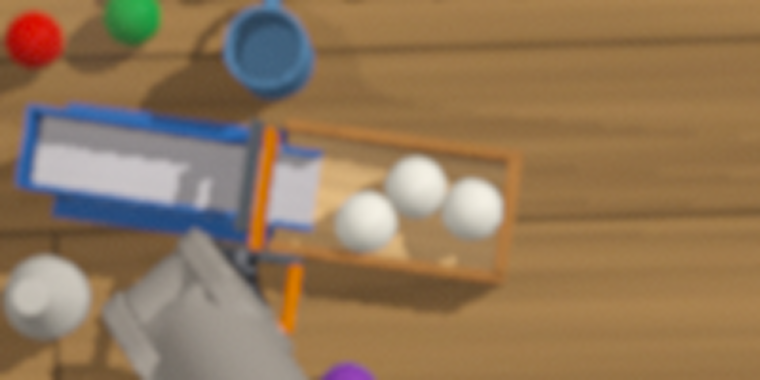

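```bash
python3 -m creep '[[[-0.3,0,-0.1,0,0,0,0],[-0.3,0,-0.1,0,0,0,0.6],[-0.3,0,-0.1,0,0,0,0.6],[-0.3,0,-0.1,0,0,0,0.6],[-0.3,0,-0.1,0,0,0,0.6],[-0.3,0,-2,0,0,0,0.6],[-0.3,0,-6,0,0,0,0.6],[-0.3,0,-11,0,0,0,0.6],[-0.3,0,-14,0,0,0,0.6],[-0.3,0,-14,0,0,0,0.6]]]'
python3 -m creep '[[[-3,0,0,0,0,0,0.6],[-4,-6,0,0,0,0,0.6],[-4,12,-2,0,0,0,0.6],[-4,17,-2,0,0,0,0.6],[-4,20,-2,0,0,0,0.6],[-4,20,-2,0,0,0,0.6],[-4,20,-2,0,0,0,0.6]]]'
python3 - <<'E'
from d import *
from tr import *
rows()
r=tray((.48,.70,-.17,.065),"top");print(r)
a=np.radians(r[2]) if r[1][0]>r[1][1] else np.radians(r[2]+90)
rear=np.array(r[0])-max(r[1])/2*np.array([np.cos(a),np.sin(a)]);o=rear+111*np.array([np.cos(a),np.sin(a)])
c,s=np.cos(np.radians(-9.4)),np.sin(np.radians(-9.4));d=o-[626.4,155.8];print("tray in feeder mm",c*d[0]+s*d[1],-s*d[0]+c*d[1],"yaw",np.degrees(a)-90+9.4)
f=(.6264,.1558,np.radians(-9.4));y=np.array([.1633,.9866]);o=np.array([.6264,.1558])-.117*y
overlay("top","pics/ov7.png",[(f,F,(0,255,0)),((*o,f[2]),TR,(255,255,0))],(150,350,130,250))
q,_=cloud("side");cv2.imwrite("pics/s7.png",q)
E
```

```text
t: 16.38
eef_pos: [0.4984, 0.1778, 0.2209]
tool_rot: [-0.001, 0.997, -0.083, 0.002]
contact_force: [-0.1, -0.4, -0.4]
gripper_width: 0.599
t: 17.25
eef_pos: [0.4229, -0.0179, 0.2373]
tool_rot: [0.001, 0.996, -0.086, -0.001]
contact_force: [0.1, 0.8, 0.4]
gripper_width: 0.594
t 17.25 pos [ 0.4229 -0.0179  0.2373] yaw -9.86 tilt z [-0.002 -0.001 -1.   ] F [0.1 0.8 0.4] w 0.594
((601.6114501953125, 0.9373092651367188), (144.25601196289062, 124.55254364013672), 80.60264587402344)
tray in feeder mm 0.8356097375830771 -117.95983932288361 yaw 0.0026458740234378553
```

View pics/ov7.png

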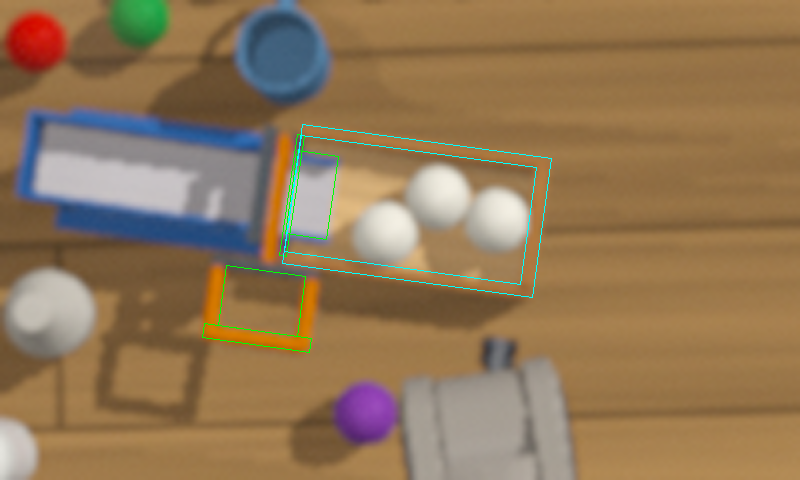

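View pics/s7.png

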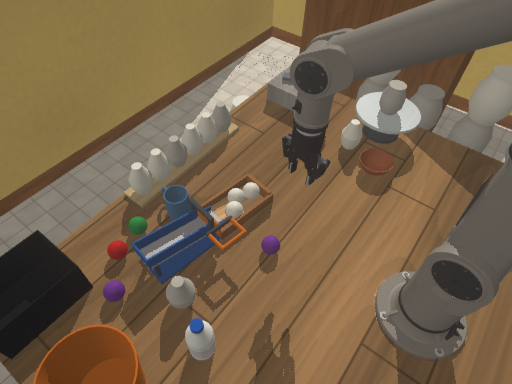

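```bash
python3 -m creep '[[[0,0,0,0,0,0,0.6],[0,0,0,0,0,0,0.6],[0,0,0,0,0,0,0.6],[0,0,0,0,0,0,0.6]]]'
python3 - <<'E'
from h import *
for k in range(2):
    p,W=cloud("top")
    hsv=cv2.cvtColor(p,cv2.COLOR_BGR2HSV)
    m=(hsv[...,1]<60)&(W[...,2]>.05)&(W[...,2]<.1)&(W[...,0]>.53)&(W[...,0]<.67)&(W[...,1]>-.07)&(W[...,1]<.1)
    n,l,st,c=cv2.connectedComponentsWithStats(m.astype(np.uint8))
    for i in range(1,n):
        if st[i,4]>30: w=W[l==i];print(np.round(c[i],1),np.round(w.mean(0),4),"centre z",round(np.percentile(w[:,2],98)-.028,4))
bot.hand_in()
E
```

```text
t: 17.9
eef_pos: [0.4247, -0.0133, 0.2383]
tool_rot: [-0.0, 0.997, -0.082, -0.0]
contact_force: [0.0, 0.1, 0.6]
gripper_width: 0.6
[259.5 183.5] [0.6004 0.0198 0.064 ] centre z 0.049
[259.2 183.6] [0.6002 0.0208 0.0636] centre z 0.0495
the job is handed in; nothing more can be done
```

The job is done and handed in at about 18 s of the 64 s allowed; no verdict was given.

- **Tray:** I gripped it by its rear wall, turned it in line with the feeder and slid it under the lip. I pushed until the contact force read about 13 N, then let go. A last measurement put its origin at about x = +1 mm, y = −118 mm in the feeder's frame. It was turned less than 0.1° from square.
- **Gate:** I pulled it about 80 mm, onto its stop, and held it there for over a second. The pictures then showed all three balls in the tray. I eased it shut at roughly 0.08 m/s. The hand came back to within a millimetre of where the handle was first gripped, and the final overlay shows the handle in its closed position.
- **Balls:** All three are inside the tray walls in the last pictures and in the same places as in earlier ones. The last check ran them together as one blob. It gave a highest centre height of about 49 mm and shifted by no more than about 1 mm between two readings, so I have no separate height for each ball.
- **Everything else:** In the pictures around the feeder and in the side view, the other things looked to be where they started, though I did not measure each one. The hand is about 24 cm up, clear of everything, and reads almost no contact force.

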